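# Swing the board carrier on its pivot into the spring latch

## Task

Swing the main board carrier anticlockwise (seen from above) about its pivot pin, by pushing the orange end of its rim near the far corner, until it presses into the rubber buffer and the red spring latch pops up behind it. Push gently: do not ram or force the carrier. Then let go, leaving it flat and held between latch and buffer, and leave the other things on the bench alone.

Things in the scene. Friction and masses are not known exactly. Their poses are not given: they have to be found in the camera images.
- fixture: fixed grey bed plate 300 x 400 x 12 mm, its top 12 mm above the bench; the carrier slides on it. Origin: on the axis of the pivot pin, at bench height; z up. In its own frame it reaches from x -50 to 250, y -210 to 190 mm. A latched carrier's x axis lies within 0.14 rad of this x axis, either side: the stop unit (see buffer, latch) is clamped elsewhere each time and its pose is not reported.
- pin_cap (a point): top of the pivot pin: 12 mm steel pin fixed in the bed, with a brass cap 22 mm across that keeps the carrier from lifting off; the point is the middle of the cap's top, 30 mm above the bench.
- carrier: loose aluminium tray with a green main board, 0.5 to 0.9 kg, flat on the bed, turning on the pin. Origin: axis of its pin hole, at its underside; z up. It reaches from x -20 to 220, y -20 to 120 mm in its frame, floor 6 mm thick. The side to push, y = -20, has a steel rim from x 30 to 220, 22 mm high, 6 thick. It starts 0.6 to 0.95 rad clockwise of the bed's x axis. Sliding friction: up to 5 N at the orange end.
- push_end (a point): where to push: middle of the outer face of the rim's orange end (52 mm long, 22 mm high), 194 mm along the rim from the pin and 11 mm above the bed. Pushing towards the carrier's +y (square to the rim) turns it anticlockwise, also when pushed on beyond this heading.
- buffer_spot (a point): spot on the carrier's opposite side (y = 120, x = 200 mm in its frame, 13 mm above the bed) that will meet the rubber buffer.
- latch (a joint): height of the red latch (m): 0 = flush with the bed, held down under the carrier, as at the start; 0.007 = fully up. A tongue 24 mm long, centred 130 mm from the pin, in a dark slot of the bed. It springs up (2 to 3 N) once the rim has passed it, right outside the rim, and then stops the carrier turning back. It belongs to the stop unit.
- buffer (a joint): how far the rubber buffer is pressed in (m): 0 = free, 0.007 = hard stop; 2 N per mm. It sits on the stop unit, a yellow block 34 x 26 x 30 mm with a black knob, on the bed 250 mm from the pin; find it by feel or by eye. Latched, it reads about 0.0015 to 0.003; latching takes up to 13 N at the orange end, friction included; past the hard stop force climbs at once.
- screw_jar: small clear screw jar with a white cap, 30 mm across and 35 high, standing on the bed near the pivot end of the stop side; leave it alone
- heat_sink: small finned aluminium heat sink 32 x 28 x 20 mm, lying on the bed beyond the carrier's parking place; leave it alone
- spray_can: spray can, 52 mm across and 150 high, standing on the bench left of the fixture; leave it alone
- screwdriver: screwdriver lying on the bench to the right of the fixture; leave it alone
- memory_module: green memory module 68 x 30 x 4 mm lying on the bench to the right of the fixture; leave it alone
- drive: flat black drive 100 x 70 x 7 mm lying on the bench left of the fixture; leave it alone
- mouse: black computer mouse 100 x 58 x 30 mm on the bench, right of the fixture; leave it alone
Mind the look-alikes: they are no part of the job. What is shaped like the part that bears latch but green is not meant.

How it is judged:
By the outcome, as a careful person would: the job done as asked, in the order asked, and still so for the second after the job is handed in, with the robot touching nothing.
It also fails if it takes over 51 s, if anything falls off the work surface, if the arm or the gripper's body presses on something with over 40 N, if the wrist force passes 120 N, or if a joint passes its speed limit or range.

## Robot

A 6-joint arm with a two-finger parallel gripper is mounted at the origin on the work surface. World frame = base frame: x ahead of the robot, y to its left, z up, the work surface at z = 0. Lengths are in mm, angles in degrees, forces in N, time in s.
With the tool pointing down it reaches from about 300 to 850 mm from the base axis. Payload 4.2 kg.
Tool frame: the origin (TCP) lies at the very end of the fingers, on their centre line; the grasp point (between the pads) lies 19 mm behind it; z points along the fingers, y is the line along which they close (so a half turn about z gives the same grasp; the last joint's range is limited). The gripper opens to 91 mm and grips with 3 to 60 N. Pads are 32 mm wide; open, the fingers measure 118 mm over their backs; the gripper's body (76 mm by 178 mm) begins 60 mm behind the grasp point.
Start: joints at [68.64, 18.312, 89.639, -0, 72.044, -1.146], TCP at [198.681, 539.601, 213.976] pointing down, gripper open.
Joint ranges: [-177.97, 177.97], [-48.28, 115.42], [12.27, 149.76], [-77.06, 257.06], [2.81, 150.46], [-146.56, 146.56]. Speed limits (degrees/s): [147.25, 147.25, 180, 180, 180, 180].

## Interface

Orientations are given as [roll, pitch, yaw] about the fixed x, y, z axes, in that order (R = Rz(yaw) Ry(pitch) Rx(roll)).
In Python, from workcell import * gives the robot as it stands.
- The arm moves only by the tool move_arm, never from a script. Its argument "motion" is a list of rows, each a list of 3 entries, a list of its own where there are three numbers: the finger opening in mm, from 0 to 91.2, then the shift along the world's x, y, z in units of 25 mm (1.0 is 25 mm), then the turn, a rotation vector about the world's x, y, z in units of 4 degrees (1.0 is 4 degrees). In form: [[grip, [x, y, z], [ax, ay, az]], ...]. A call has 1 to 20 rows; each row shifts and turns the commanded pose from where the row before left it; what a row does not reach is not made up. A row lasts 1/12 s, in which the tool goes at most 41.7 mm and 7.16 degrees, less where a joint would pass 70% of its speed; a pose out of reach is approached as far as the arm can. A call with a number of a shift or a turn outside -1 to 1 is refused whole. A call with a gripper value outside its range is refused whole. The fingers move at their own pace and stop on an object; "grip_force" is the grip in N (left out, the last holds). Time passes only in rows, so rows that do not move let the fingers close. It gives the time, the measured TCP pose, the force, the opening and the grip force at its end, in the units of the state.
- state(): the state, without advancing time (a new reading comes with each control period).
- grab_frame(name): name is "scene" or "top" or "wrist"; returns the picture (384x512x3 uint8, blue, green, red); there is no depth.
- camera_info(name): a dict with "fx", "fy", "cx", "cy" (pixels), "k1" (the pictures are not rectified: a ray, as slopes to the right and down, at radius r is drawn at 1 + k1 r^2 times it, then the intrinsics apply), "rvec" (rotation vector, rad) and "tvec" (3), from world to camera coordinates, as OpenCV has them. Camera axes: x right, y down, z forward; pixel columns grow to the right and rows downward; lengths in mm; the calibration is good to about 2 mm. A picture is of the moment at which its call begins: read the wrist's pose just before it. camera_info takes no time and is no camera call; for the wrist camera it gives the pose at the moment of the call.
- job_done(): hands the job in; it is judged then, once.
The state is a dict: "time_s": time; "qpos": joint angles; "qvel": joint speeds; "effort": joint torques, N m; "ee_pos": TCP position; "ee_rot": TCP orientation; "force": force on the tool from outside, world axes, zero at the start; "torque": the same for the moment, N m; "gripper_width": finger opening in mm; "gripper_force": force on a finger pad.
Only numpy, scipy, OpenCV 4.12 (cv2) and the standard library are available. Lean on these libraries where they do the work, as an engineer would, in place of code of your own. Each camera call takes 0.05 s, during which the arm holds its last target. There are 200 camera calls.

## Working session

There is one attempt and no reset: what is moved stays moved. The work goes in short steps, Python scripts to look and compute and a tool call to move; the robot and the scene stay as the last step left them, time stands still between calls to the robot, and variables do not carry over. Pictures are saved under pics/ and viewed, at most 10 in all, crops included, and the job is handed in when it is done.

Besides the shell and the picture viewer there is one more tool, called by a JSON object that holds its "op" and its "data". move_arm: Moves the arm, as the interface text tells. Shifts and turns lie within -1 to 1; 1 stands for 25 mm of shift or 4 degrees of turn. Its arguments: {"type":"object","properties":{"motion":{"type":"array","items":{"type":"array"}},"grip_force":{"type":"number"}},"required":["motion"]}

```bash
mkdir -p pics; cat > h.py <<'E'
from workcell import *
import numpy as np, cv2
def cam(n):
    c=camera_info(n); R=cv2.Rodrigues(np.array(c["rvec"],float))[0]; return c,R,np.array(c["tvec"],float)
def world(n,u,v,z,C=None):
    c,R,t=C or cam(n)
    K=np.array([[c["fx"],0,c["cx"]],[0,c["fy"],c["cy"]],[0,0,1]],float)
    p=cv2.undistortPoints(np.array([[[u,v]]],float),K,np.array([c["k1"],0,0,0],float))[0,0]
    d=R.T@np.array([p[0],p[1],1]); o=-R.T@t
    return o+d*(z-o[2])/d[2]
E
python3 - <<'E'
from h import *
for n in ["top","scene"]:
    cv2.imwrite(f"pics/{n}0.png",cv2.resize(grab_frame(n),(800,600),interpolation=cv2.INTER_CUBIC))
s=state();print(s["time_s"],s["ee_pos"],s["ee_rot"],s["force"])
E
```

```text
0.1 [198.53410719 539.16552098 213.21662767] [-1.79912090e+02 -4.12043114e-04  1.59786550e+02] [ 0.3630288   0.04814656 -0.47333093]
```

View pics/top0.png

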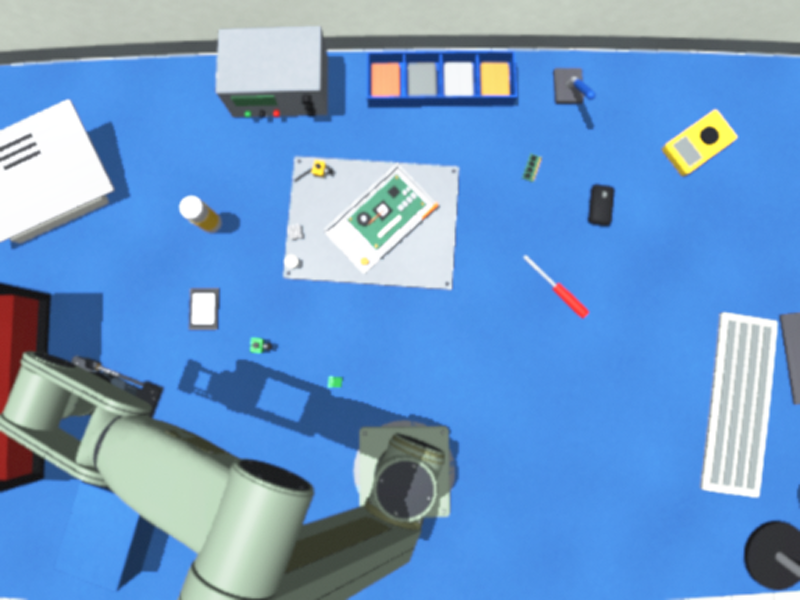

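View pics/scene0.png

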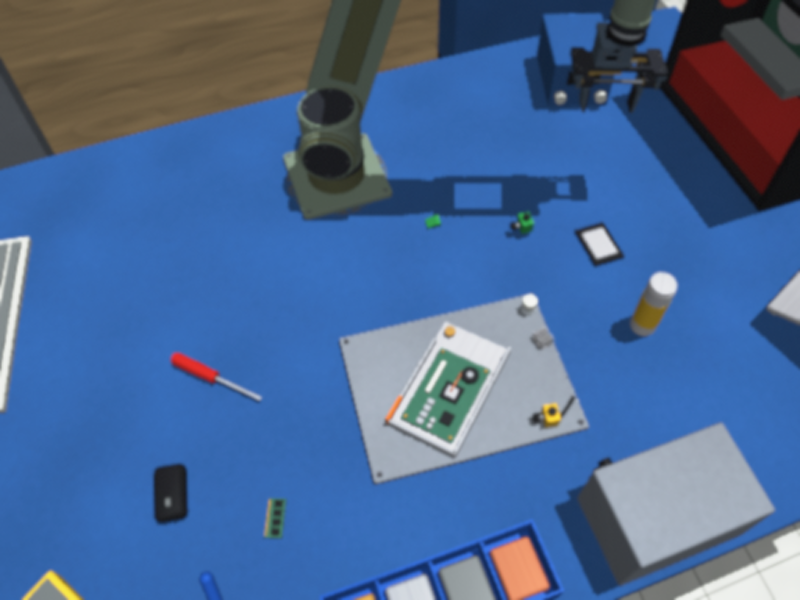

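The top view shows the pin cap at (364,261), the orange end from about (425,217) to (437,206), and the yellow stop unit at (320,168) with its knob at (331,171). The screw jar is at (291,262) and the heat sink at (296,232). The arm is clear of the bed.

```bash
python3 - <<'E'
from h import *
C=cam("top");S=cam("scene")
k=512/800
f=lambda u,v,z,n="top",CC=C:world(n,(u+.5)*k-.5,(v+.5)*k-.5,z,CC).round(1)
for nm,u,v,z in [("pin",364,261,30),("orA",424,218,34),("orB",438,206,34),("knob",331,171,28),("block",319,168,42),("jar",291,261,47),("bedTL",296,157,12),("bedTR",458,166,12),("bedBR",451,289,12),("bedBL",284,279,12)]: print(nm,f(u,v,z))
for nm,u,v,z in [("pin",450,331,30),("orA",400,398,34),("orB",388,422,34),("knob",537,418,28),("block",552,410,42)]: print("S",nm,f(u,v,z,"scene",S))
# orange detect
for n,CC in (("top",C),("scene",S)):
    im=grab_frame(n); h=cv2.cvtColor(im,cv2.COLOR_BGR2HSV)
    m=cv2.inRange(h,(5,140,150),(14,255,255)); 
    N,L,st,ce=cv2.connectedComponentsWithStats(m)
    for i in range(1,N):
        if st[i,4]>8: print(n,st[i],ce[i].round(1),world(n,*ce[i],28,CC).round(1))
print(state()["time_s"])
E
```

```text
pin [487.3  88.   30. ]
orA [587.5 -53.8  34. ]
orB [616.1 -87.3  34. ]
knob [707.2 166.3  28. ]
block [710.4 193.3  42. ]
jar [486.4 256.3  47. ]
bedTL [749.6 253.7  12. ]
bedTR [ 721.3 -139.3   12. ]
bedBR [ 421.2 -115.5   12. ]
bedBL [449.8 278.9  12. ]
S pin [491.4  89.   30. ]
S orA [594.3 -48.4  34. ]
S orB [631.4 -83.9  34. ]
S knob [712.3 170.9  28. ]
S block [712.3 198.3  42. ]
top [272 131   8   8   9] [275.9 134.2] [608.2 -71.8  28. ]
scene [248 255   9  14  30] [251.6 261.4] [607.8 -65.9  28. ]
scene [316 353  21  31  62] [323.9 371.6] [952.8   6.9  28. ]
0.2
```

The carrier's heading is about -48° and the pin is at about (488,88). Working from the stop unit, the latched heading should be about -11°. I'll close the fingers and go to a point above and outside the orange end.

{"op": "move_arm", "data": {"motion": [[0,[0.59,-1,0],[0,0,-0.35]],[0,[0.59,-1,0],[0,0,-0.35]],[0,[0.59,-1,0],[0,0,-0.35]],[0,[0.59,-1,0],[0,0,-0.35]],[0,[0.59,-1,0],[0,0,-0.35]],[0,[0.59,-1,0],[0,0,-0.35]],[0,[0.59,-1,0],[0,0,-0.35]],[0,[0.59,-1,0],[0,0,-0.35]],[0,[0.59,-1,0],[0,0,-0.35]],[0,[0.59,-1,0],[0,0,-0.35]],[0,[0.59,-1,0],[0,0,-0.35]],[0,[0.59,-1,0],[0,0,-0.35]],[0,[0.59,-1,0],[0,0,-0.35]],[0,[0.59,-1,0],[0,0,-0.35]],[0,[0.59,-1,0],[0,0,-0.35]],[0,[0.59,-1,0],[0,0,-0.35]],[0,[0.59,-1,0],[0,0,-0.35]],[0,[0.59,-1,0],[0,0,-0.35]],[0,[0.59,-1,0],[0,0,-0.35]],[0,[0.59,-1,0],[0,0,-0.35]]], "grip_force": 20}}

```text
time_s: 1.87
ee_pos: [494.1, 38.2, 213.9]
ee_rot: [180.0, -0.0, 131.7]
force: [-0.1, -0.7, 0.5]
gripper_width: 0.8
gripper_force: 0.0
```

{"op": "move_arm", "data": {"motion": [[0,[0.55,-1,-0.3],[0,0,0]],[0,[0.55,-1,-0.3],[0,0,0]],[0,[0.55,-1,-0.3],[0,0,0]],[0,[0.55,-1,-0.3],[0,0,0]],[0,[0.55,-0.9,-0.3],[0,0,0]],[0,[0.3,-0.5,-0.3],[0,0,0]],[0,[0,0,0],[0,0,0]],[0,[0,0,0],[0,0,0]]]}}

```text
time_s: 2.53
ee_pos: [569.3, -95.3, 168.1]
ee_rot: [-179.9, -0.1, 131.7]
force: [-0.8, 0.8, 0.6]
gripper_width: 0.5
gripper_force: 0.0
```

```bash
python3 - <<'E'
from h import *
cv2.imwrite("pics/w1.png",cv2.resize(grab_frame("wrist"),(800,600),interpolation=cv2.INTER_CUBIC))
s=state();print(s["time_s"],s["ee_pos"],s["ee_rot"],s["force"],s["gripper_width"],s["qpos"])
E
```

```text
2.5833 [569.32639556 -94.69059381 168.73516923] [-1.79984343e+02 -8.79974226e-02  1.31778368e+02] [-0.35067957 -0.87979873  0.89241973] 0.38416350690466194 [-1.06087723e+01  2.03525932e+01  9.33582423e+01  4.50844577e-02
  6.63684345e+01 -5.24052527e+01]
```

View pics/w1.png

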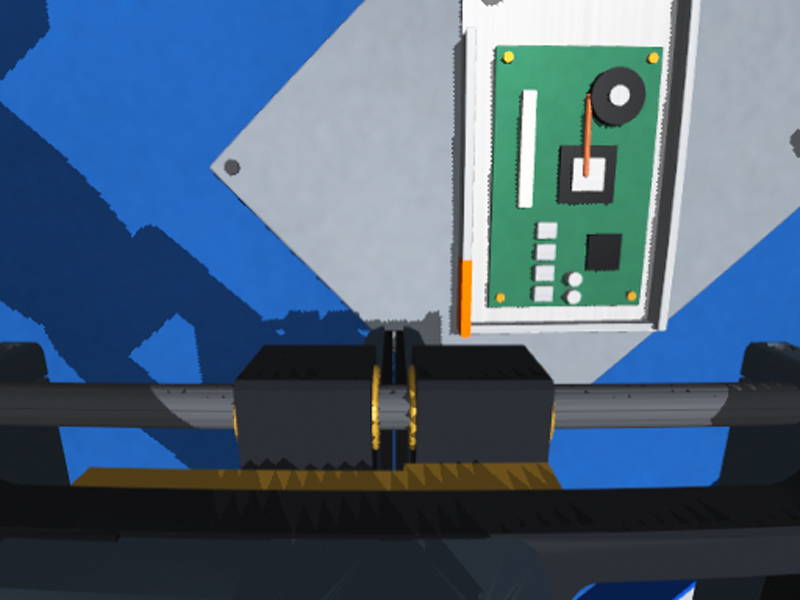

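The wrist view shows the tool aligned with the rim. The outer top edge of the orange end runs from (461,260) to (462,336), and the rim's far end is at (470,30). The finger tips are at about (392,330).

```bash
python3 - <<'E'
from h import *
C=cam("wrist");k=.64
f=lambda u,v,z:world("wrist",(u+.5)*k-.5,(v+.5)*k-.5,z,C)
a,b,c=f(461,261,34),f(462,337,34),f(467,30,34)
print(a,b,c); d=b-c; print("heading",np.degrees(np.arctan2(d[1],d[0])))
h=np.arctan2(d[1],d[0]); e=d/np.linalg.norm(d); n=np.array([-e[1],e[0],0])
P=(a+b)/2; print("push end",P,"pin est",P-194*e+20*n)
t=np.array(state()["ee_pos"]); print("TCP rel push end: along",(t-P)@e,"normal",(t-P)@n,"dir n",n)
E
```

```text
[587.08314071 -50.87602596  34.        ] [623.10941243 -87.5856771   34.        ] [495.45130426  51.01630451  34.        ]
heading -47.35365733474329
push end [605.09627657 -69.23085153  34.        ] pin est [488.37786525  87.01514829  34.        ]
TCP rel push end: along -5.506164278284911 normal -43.55875365001182 dir n [0.73554937 0.67747113 0.        ]
```

{"op": "move_arm", "data": {"motion": [[0,[0.07,-0.07,-0.6],[0,0,0.12]],[0,[0.07,-0.07,-1],[0,0,0.12]],[0,[0,0,-1],[0,0,0]],[0,[0,0,-1],[0,0,0]],[0,[0,0,-1],[0,0,0]],[0,[0,0,-0.7],[0,0,0]],[0,[0,0,-0.4],[0,0,0]],[0,[0,0,-0.2],[0,0,0]],[0,[0,0,0],[0,0,0]],[0,[0,0,0],[0,0,0]]]}}

```text
time_s: 3.42
ee_pos: [574.1, -98.6, 22.6]
ee_rot: [179.9, 0.1, 132.8]
force: [0.2, 0.2, 1.1]
gripper_width: 0.5
gripper_force: 0.0
```

{"op": "move_arm", "data": {"motion": [[0,[0.15,0.135,0],[0,0,0]],[0,[0.15,0.135,0],[0,0,0]],[0,[0.15,0.135,0],[0,0,0]],[0,[0.15,0.135,0],[0,0,0]],[0,[0,0,0],[0,0,0]]]}}

```text
time_s: 3.83
ee_pos: [589.8, -84.7, 21.9]
ee_rot: [179.9, 0.1, 132.8]
force: [-0.1, 0.8, 0.6]
gripper_width: 0.7
gripper_force: 0.0
```

{"op": "move_arm", "data": {"motion": [[0,[0.09,0.08,0],[0,0,0]],[0,[0.09,0.08,0],[0,0,0]],[0,[0,0,0],[0,0,0]]]}}

```text
time_s: 4.08
ee_pos: [593.4, -81.1, 21.5]
ee_rot: [180.0, 0.0, 132.8]
force: [-0.1, 0.5, 0.3]
gripper_width: 0.3
gripper_force: 0.0
```

{"op": "move_arm", "data": {"motion": [[0,[0.06,0.055,0],[0,0,0]],[0,[0.06,0.055,0],[0,0,0]],[0,[0,0,0],[0,0,0]]]}}

```text
time_s: 4.33
ee_pos: [596.2, -78.5, 21.5]
ee_rot: [180.0, 0.0, 132.7]
force: [0.0, -0.1, 0.4]
gripper_width: 0.7
gripper_force: 0.0
```

{"op": "move_arm", "data": {"motion": [[0,[0.06,0.055,0],[0,0,0]],[0,[0.06,0.055,0],[0,0,0]]]}}

```text
time_s: 4.5
ee_pos: [598.8, -76.0, 21.5]
ee_rot: [-180.0, -0.0, 132.7]
force: [-0.5, -3.2, 0.0]
gripper_width: 0.5
gripper_force: 1.3
```

Contact is at about 9 mm of finger half-thickness. I'll compute the arc increments.

```bash
python3 - <<'E'
import numpy as np
p=np.array([488.4,87.]);v=np.array([194,-29.])
def P(d): a=np.radians(d);return p+[np.cos(a)*v[0]-np.sin(a)*v[1],np.sin(a)*v[0]+np.cos(a)*v[1]]
for d in np.arange(-47.3,-5,4): print(d.round(1),P(d).round(1),((P(d+4)-P(d))/25/4).round(3),"per deg")
E
```

```text
-47.3 [598.7 -75.2] [0.11  0.081] per deg
-43.3 [609.7 -67.2] [0.105 0.088] per deg
-39.3 [620.2 -58.3] [0.098 0.095] per deg
-35.3 [630.  -48.8] [0.091 0.102] per deg
-31.3 [639.1 -38.6] [0.084 0.108] per deg
-27.3 [647.5 -27.7] [0.076 0.114] per deg
-23.3 [655.1 -16.4] [0.068 0.119] per deg
-19.3 [661.9  -4.5] [0.06  0.123] per deg
-15.3 [667.9   7.8] [0.051 0.127] per deg
-11.3 [673.   20.5] [0.042 0.13 ] per deg
-7.3 [677.1  33.6] [0.033 0.133] per deg
```

{"op": "move_arm", "data": {"motion": [[0,[0.055,0.04,0],[0,0,0.12]],[0,[0.08,0.06,0],[0,0,0.19]],[0,[0.11,0.083,0],[0,0,0.25]],[0,[0.11,0.085,0],[0,0,0.25]],[0,[0.105,0.088,0],[0,0,0.25]],[0,[0.105,0.088,0],[0,0,0.25]],[0,[0.105,0.088,0],[0,0,0.25]],[0,[0.105,0.088,0],[0,0,0.25]],[0,[0.098,0.095,0],[0,0,0.25]],[0,[0.098,0.095,0],[0,0,0.25]]]}}

```text
time_s: 5.33
ee_pos: [623.6, -55.4, 21.5]
ee_rot: [180.0, 0.0, 142.1]
force: [0.7, -2.8, -0.7]
gripper_width: 0.4
gripper_force: 1.5
```

{"op": "move_arm", "data": {"motion": [[0,[0.098,0.095,0],[0,0,0.25]],[0,[0.098,0.095,0],[0,0,0.25]],[0,[0.091,0.102,0],[0,0,0.25]],[0,[0.091,0.102,0],[0,0,0.25]],[0,[0.091,0.102,0],[0,0,0.25]],[0,[0.091,0.102,0],[0,0,0.25]],[0,[0.084,0.108,0],[0,0,0.25]],[0,[0.084,0.108,0],[0,0,0.25]],[0,[0.084,0.108,0],[0,0,0.25]],[0,[0.084,0.108,0],[0,0,0.25]]]}}

```text
time_s: 6.17
ee_pos: [645.9, -29.7, 21.6]
ee_rot: [180.0, 0.0, 152.1]
force: [0.9, -2.9, -0.1]
gripper_width: 0.5
gripper_force: 1.6
```

{"op": "move_arm", "data": {"motion": [[0,[0.076,0.114,0],[0,0,0.25]],[0,[0.076,0.114,0],[0,0,0.25]],[0,[0.076,0.114,0],[0,0,0.25]],[0,[0.072,0.114,0],[0,0,0.25]],[0,[0.068,0.119,0],[0,0,0.25]],[0,[0.068,0.119,0],[0,0,0.25]],[0,[0.068,0.119,0],[0,0,0.25]],[0,[0.064,0.119,0],[0,0,0.25]],[0,[0.045,0.09,0],[0,0,0.19]],[0,[0.03,0.06,0],[0,0,0.12]]]}}

```text
time_s: 7.0
ee_pos: [661.9, -2.5, 21.5]
ee_rot: [180.0, 0.0, 161.3]
force: [2.3, -3.0, 1.2]
gripper_width: 0.5
gripper_force: 1.7
```

```bash
python3 - <<'E'
from h import *
im=grab_frame("top")[85:190,175:300]
cv2.imwrite("pics/t2.png",cv2.resize(im,(750,600)[:2] if 0 else (714,600),interpolation=cv2.INTER_CUBIC))
cv2.imwrite("pics/w2.png",cv2.resize(grab_frame("wrist"),(800,600),interpolation=cv2.INTER_CUBIC))
s=state();print(s["ee_pos"],s["ee_rot"],s["force"])
E
```

```text
[661.59971427  -2.1535065   21.44493956] [ 1.79956576e+02 -3.65455179e-02  1.61245761e+02] [ 0.88822867 -0.49993797  0.62252363]
```

View pics/w2.png

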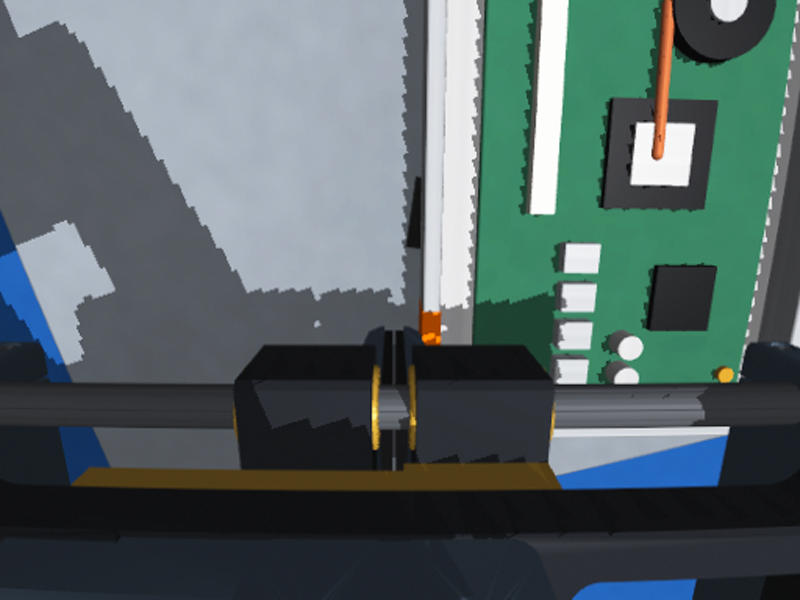

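The dark slot edge is emerging at (413,210), tilted about 9° from the rim, so the latched heading should be near -10°. I'll push on more slowly.

{"op": "move_arm", "data": {"motion": [[0,[0.03,0.062,0],[0,0,0.12]],[0,[0.03,0.062,0],[0,0,0.12]],[0,[0.028,0.062,0],[0,0,0.12]],[0,[0.028,0.062,0],[0,0,0.13]],[0,[0.026,0.063,0],[0,0,0.12]],[0,[0.026,0.063,0],[0,0,0.12]],[0,[0.026,0.063,0],[0,0,0.13]],[0,[0.026,0.063,0],[0,0,0.12]]]}}

```text
time_s: 7.77
ee_pos: [667.3, 9.8, 21.4]
ee_rot: [180.0, 0.0, 165.2]
force: [-0.2, -4.1, 0.2]
gripper_width: 0.9
gripper_force: 1.6
```

{"op": "move_arm", "data": {"motion": [[0,[0.02,0.05,0],[0,0,0.1]],[0,[0.02,0.05,0],[0,0,0.1]],[0,[0.01,0.03,0],[0,0,0.05]]]}}

```text
time_s: 8.02
ee_pos: [668.6, 13.1, 21.4]
ee_rot: [180.0, 0.0, 166.2]
force: [1.5, -3.1, 0.4]
gripper_width: 0.3
gripper_force: 1.6
```

```bash
cat > red.py <<'E'
from h import *
im=grab_frame("wrist"); h=cv2.cvtColor(im,cv2.COLOR_BGR2HSV)
m=cv2.inRange(h,(0,140,60),(5,255,255))|cv2.inRange(h,(174,140,60),(180,255,255)); m[215:]=0
N,L,st,ce=cv2.connectedComponentsWithStats(m)
print([st[i].tolist() for i in range(1,N) if st[i,4]>5])
s=state();print(s["time_s"],s["ee_pos"],s["ee_rot"][2],s["force"])
E
python3 red.py
```

```text
[[262, 110, 8, 5, 34]]
8.0667 [668.60514237  13.21929314  21.45288075] 166.1778371862653 [ 0.48871107 -2.81484507 -0.23765904]
```

The red tongue is starting to show, and the force is still friction only. I'll continue in small steps.

{"op": "move_arm", "data": {"motion": [[0,[0.012,0.034,0],[0,0,0.06]],[0,[0.012,0.034,0],[0,0,0.06]],[0,[0.012,0.034,0],[0,0,0.06]],[0,[0.012,0.034,0],[0,0,0.06]]]}}

```text
time_s: 8.4
ee_pos: [669.8, 16.3, 21.5]
ee_rot: [180.0, 0.0, 167.1]
force: [0.9, -3.9, -1.3]
gripper_width: 0.6
gripper_force: 1.5
```

```bash
python3 red.py
```

```text
[[257, 109, 13, 6, 62]]
8.45 [669.86015576  16.51046508  21.50600553] 167.13717322372906 [ 0.99950912 -3.48606981 -1.16505459]
```

{"op": "move_arm", "data": {"motion": [[0,[0.011,0.033,0],[0,0,0.06]],[0,[0.011,0.033,0],[0,0,0.06]],[0,[0.011,0.033,0],[0,0,0.06]]]}}

```text
time_s: 8.7
ee_pos: [670.6, 18.8, 21.5]
ee_rot: [180.0, 0.0, 167.9]
force: [2.1, -4.1, -1.3]
gripper_width: 0.4
gripper_force: 1.8
```

{"op": "move_arm", "data": {"motion": [[0,[0.011,0.033,0],[0,0,0.06]],[0,[0.011,0.033,0],[0,0,0.06]],[0,[0,0,0],[0,0,0]]]}}

```text
time_s: 8.95
ee_pos: [671.0, 19.9, 21.5]
ee_rot: [-179.9, 0.0, 168.3]
force: [1.4, -5.8, -0.5]
gripper_width: 0.5
gripper_force: 2.5
```

```bash
python3 red.py
```

```text
[[253, 108, 17, 7, 97]]
9.0 [671.0221395   19.86204695  21.50560577] 168.33442747744013 [ 0.94189569 -5.8459718  -0.06917622]
```

The force is rising, so the carrier has met the buffer.

{"op": "move_arm", "data": {"motion": [[0,[0.007,0.022,0],[0,0,0.04]],[0,[0.007,0.022,0],[0,0,0.04]],[0,[0,0,0],[0,0,0]]]}}

```text
time_s: 9.25
ee_pos: [671.3, 20.4, 21.5]
ee_rot: [-179.9, 0.0, 168.7]
force: [1.0, -7.2, -0.2]
gripper_width: 0.7
gripper_force: 3.3
```

```bash
python3 red.py
```

```text
[[223, 106, 48, 45, 2070]]
9.3 [671.28595966  20.42372318  21.48330666] 168.6595072462547 [ 1.17982124 -6.30496125 -0.47874409]
```

{"op": "move_arm", "data": {"motion": [[0,[0.007,0.022,0],[0,0,0.04]],[0,[0.007,0.022,0],[0,0,0.04]],[0,[0,0,0],[0,0,0]]]}}

```text
time_s: 9.55
ee_pos: [671.6, 20.9, 21.5]
ee_rot: [-179.8, 0.0, 169.0]
force: [0.4, -7.8, 0.4]
gripper_width: 0.7
gripper_force: 4.1
```

```bash
python3 red.py
```

```text
[[222, 106, 49, 45, 2077]]
9.6 [671.59176082  20.88182389  21.49672296] 168.98202461871298 [ 1.42508961 -8.68319322  0.17309656]
```

The red area jumped from 97 to 2070 px, so the latch has popped up. I'll take a picture and back off gently.

{"op": "move_arm", "data": {"motion": [[0,[-0.01,-0.04,0],[0,0,0]],[0,[-0.01,-0.04,0],[0,0,0]],[0,[-0.01,-0.05,0],[0,0,0]],[0,[-0.01,-0.06,0],[0,0,0]],[0,[-0.02,-0.1,0],[0,0,0]],[0,[-0.06,-0.3,0],[0,0,0]],[0,[-0.1,-0.6,0],[0,0,0]],[0,[0,0,0.5],[0,0,0]],[0,[0,0,1],[0,0,0]],[0,[0,0,1],[0,0,0]],[0,[0,0,1],[0,0,0]],[0,[0,0,0.5],[0,0,0]],[0,[0,0,0],[0,0,0]],[0,[0,0,0],[0,0,0]]]}}

```text
time_s: 10.77
ee_pos: [666.5, -7.5, 122.7]
ee_rot: [180.0, 0.1, 168.9]
force: [0.3, -0.4, -0.6]
gripper_width: 0.2
gripper_force: 0.0
```

```bash
python3 red.py; python3 - <<'E'
from h import *
cv2.imwrite("pics/w3.png",cv2.resize(grab_frame("wrist"),(800,600),interpolation=cv2.INTER_CUBIC))
im=grab_frame("scene")[180:320,205:390]
cv2.imwrite("pics/s3.png",cv2.resize(im,(793,600),interpolation=cv2.INTER_CUBIC))
E
```

```text
[[265, 111, 32, 28, 869]]
10.8167 [665.63132063  -7.40601455 121.26493177] 168.91779596671583 [0.68786699 0.09454179 0.0496944 ]
```

View pics/w3.png

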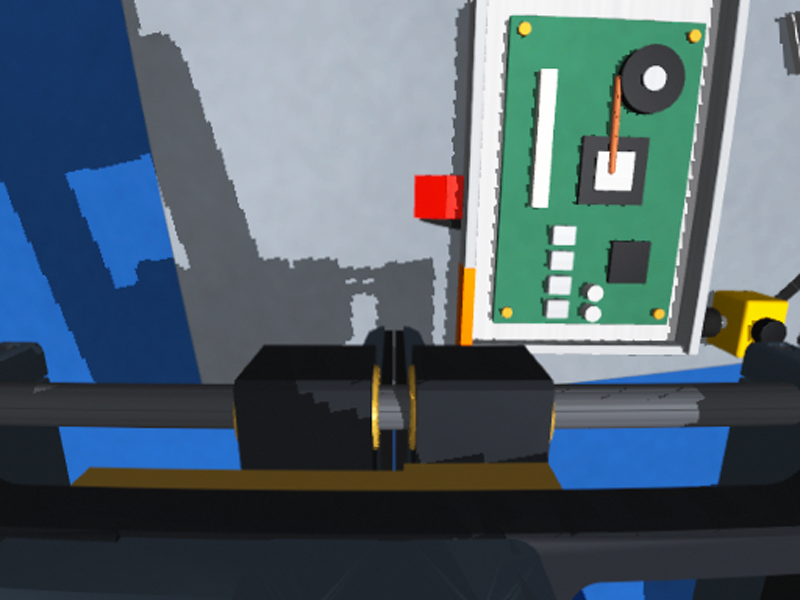

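View pics/s3.png

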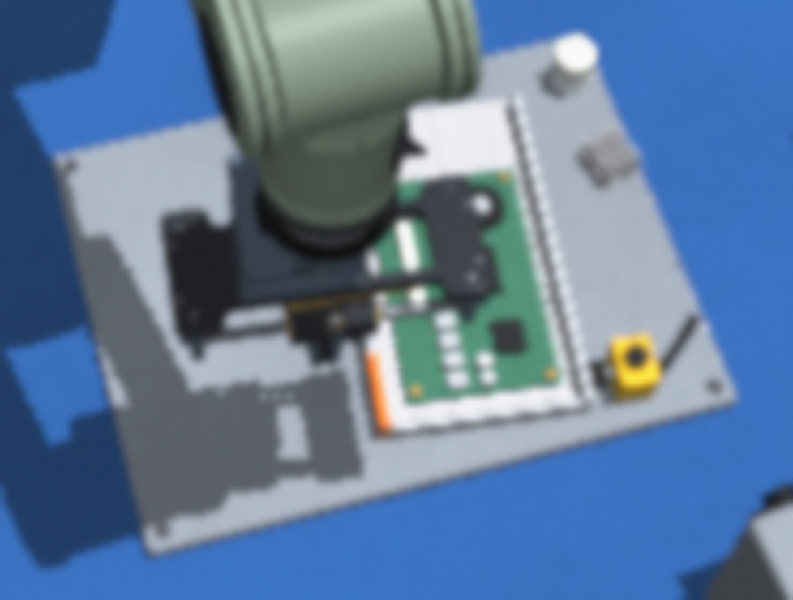

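The red latch is up at (438,197), right against the rim. The carrier lies flat with its far side on the buffer knob at (712,322), and nothing else has moved. The robot is clear, so I'm handing in.

```bash
python3 -c "
from workcell import *
print(job_done())"
```

```text
the job is handed in; nothing more can be done
None
```

The carrier is swung into the buffer and held flat by the raised red latch, pushed with about 9 N at most; the arm is clear, nothing else looked moved in the last pictures, and the job is handed in.

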